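Clamp the tin floatplane in the repair jig

TASK

Without grasping or lifting anything, first push the tin floatplane along the channel of its jig with a fingertip until the nose of its float is against the stop. Then flip the toggle clamp's handle over past centre so that it snaps to its other position and the pad holds the plane down by the wing, and draw the hand away. Leave the duck, the hand vise and the rule block where they are.

Things in the scene. Friction and masses are not known exactly. Their poses are not given: they have to be found in the camera images.
- jig: Fixed plywood board 270 x 250 x 12 mm flat on the bench, yaw -0.3 to 0.45. Origin on the bench surface; its x is the way the plane is pushed (away from the robot), y left, z up; mm from here: board x -160..110, y -100..150. Channel along x at y 0, 32 wide, between rails 12 wide with tops at z 20, x -150..55. Steel clamp bracket at x -7..43, y 72..128, up to z 98.
- stop (a point): Middle of the near face of the dark steel stop block at the far end of the channel, 9 mm above the board: jig x 55, y 0, z 21 mm. Block 18 x 56 mm, top at jig z 30 mm. Axes as the jig's.
- plane: Loose pale blue tin floatplane, 110 to 180 g, its central float standing in the channel, nose to the stop and 30 to 60 mm short of it. Origin under the float; x to the nose, z up. Mm: float x -60..55, 28 wide, 22 high; fuselage x -52..66, z 27..53; rudder top z 62; wing y -60..60, x -2..38, flat top z 57. Home (float at the stop) it is at jig x 0, y 0 (2 mm play), z 12. Slides under 3 N.
- stern (a point): Middle of the flat rear end of the plane's float (28 wide, 22 mm high), 60 mm behind the plane's origin and 11 mm up; the rearmost part of the plane. The channel rails reach 8 mm up its 22 mm height, so fingertips can push it above them. Axes as the plane's.
- clamp (a joint): Angle (rad) of the toggle clamp, a crank on an axle along the jig's x. 0 = open: handle leans 0.6 from upright to jig +y (away from the plane), hold-down arm raised. Grows as the handle swings to -y and the arm comes down; 0.6 = handle upright, dead centre. A spring (0.26 N m at the ends) drives it away from 0.6 both ways. About 1.2 = closed on the wing of a homed plane; empty it stops at 1.32.
- clamp_pivot (a point): Centre of the clamp's axle, fixed on the jig at x = 18, y = 95, z = 90 mm of the jig; axes as the jig's.
- handle_tip (a point): Centre of the black ball (22 mm diameter) at the end of the clamp's straight handle (steel rod, 12 mm diameter), 100 mm from the axle; moves with the clamp. Open it is at jig x 18, y 151, z 173 mm; upright at y 95, z 190. To flip it, the handle is pushed to jig -y, some 5 N at 60 mm from the axle.
- clamp_pad: Rubber pad, disc of 18 mm diameter, 6 mm thick, under the end of the clamp's arm, 95 mm from the axle; origin at the centre of its pressing face. Closed it lies on the middle of the wing at jig x = 18, y = 0, z = 69 mm; open it is raised to jig y about 41, z about 171 mm.
- duck: Bystander: loose ivory-yellow celluloid duck, 60 mm wide, 67 mm high, on the bench to the right (-y) of the jig; origin at the centre of its underside.
- vise: Bystander: loose brass hand vise with a wooden handle lying on the bench beyond the jig, 105 mm long, 32 mm wide, 26 mm high; origin at its underside.
- rule_block: Bystander: loose dark steel block 70 x 30 x 22 mm on the bench to the left (+y) of the jig, carrying a steel rule on edge, 150 mm long, top at 46 mm; origin at the centre of its underside.

How it is judged:
On the way, in this order (a step that is already met when the one before it is completed fails the run):
1. the plane's float is against the stop while the clamp is still open (x of plane in the frame of jig above -0.004 m and value of joint clamp below 0.3 rad), for 0.2 s.
2. the clamp has snapped over and its pad presses on the plane (value of joint clamp above 1.1 rad and contact force between clamp_pad and plane above 1 N), for 0.2 s.
At the end, for the whole second after the job is handed in: The plane stands level in the channel with its float within 4 mm of the stop, and the clamp is snapped over (joint 1.1 to 1.28 rad) with its pad pressing on the wing with more than 1 N; everything at rest (all of step 2 and x of plane in the frame of jig between -0.004 and 0.004 m and y of plane in the frame of jig between -0.005 and 0.005 m and angle between plane's own z axis and vertical below 0.06 rad and linear speed of plane below 0.01 m/s and value of joint clamp below 1.28 rad); the robot touches nothing.
It fails at once if the plane is lifted or tipped (z of plane in the frame of jig above 0.019 m or angle between plane's own z axis and vertical above 0.25 rad).
It fails at once if the duck, the vise or the rule block is moved more than 10 mm (distance of any of duck, vise, rule_block from where it was at the start of the episode above 0.01 m).
It also fails if it takes over 40 s, if anything falls off the work surface, if the arm or the gripper's body presses on something with over 40 N, if the wrist force passes 120 N, or if a joint passes its speed limit or range.

ROBOT

A 7-joint arm with a two-finger parallel gripper is mounted at the origin on the work surface. World frame = base frame: x ahead of the robot, y to its left, z up, the work surface at z = 0. Lengths are in m, angles in rad, forces in N, time in s.
With the tool pointing down it reaches from about 0.4 to 0.85 m from the base axis. Payload 10.4 kg.
Tool frame: the origin (TCP) lies between the finger pads; the fingertips stand tips_ahead ahead of it and the grasp point (between the pads) lies 11 mm behind it (tips_ahead is the distance from the TCP to the fingertips, in m); z points along the fingers, x is the direction in which the jaws open and shut, and the axes are right-handed (so a half turn about z gives the same grasp; the last joint's range is limited). The gripper opens to 87 mm and grips with 3 to 60 N. Pads are 19 mm wide; open, the fingers measure 117 mm over their backs; the gripper's body (75 mm by 190 mm) begins 51 mm behind the grasp point.
Start: joints at [-1.344, 0.332, -0.065, 1.46, 0.022, 1.35, -0.088], TCP at [0.154, 0.606, 0.231] pointing down, gripper open.
Joint ranges: [-2.6, 2.6], [-0.5, 2.12], [-1.47, 1.34], [0.16, 2.42], [-1.27, 4.41], [0.06, 2.06], [-2.6, 2.6]. Speed limits (rad/s): [2.22, 2.22, 2.79, 2.79, 3.14, 3.14, 3.14].

INTERFACE

Orientations are given as a unit quaternion [x, y, z, w].
In Python, from bench import read_state, camera, close_job, tips_ahead gives the robot as it stands.
- The arm moves only by the tool arm_command, never from a script. Its argument "commands" is a list that holds one entry, the list of rows, each a list of 7 numbers: the turn, a rotation vector about the tool's x, y, z in rad, then the shift along the tool's x, y, z in m, then the opening in per cent of the stroke, from 0 (shut) to 100 (fully open). In form: [[[rx, ry, rz, x, y, z, claw], ...]]. A call has 1 to 20 rows; each row shifts and turns the commanded pose from where the row before left it, along the tool's axes as they then stand; what a row does not reach is not made up. A row lasts 1/8 s, in which the tool goes at most 62.5 mm and 10.7 degrees, less where a joint would pass 70% of its speed; a pose out of reach is approached as far as the arm can. A call with a gripper value outside its range is refused whole. The fingers move at their own pace and stop on an object; "newtons" is the grip in N (left out, the last holds). Time passes only in rows, so rows that do not move let the fingers close. It gives the time, the measured TCP pose, the force and the opening at its end, in the units of the state.
- read_state(): the state, without advancing time (a new reading comes with each control period).
- camera(name): name is "side" or "top" or "wrist"; returns a dict with "frame" (400x640x3 uint8, red, green, blue), "vfov" (degrees; the focal length in pixels is half the picture's height over the tangent of half this angle, whatever the lens; pixels are square), "cx", "cy" (the principal point, pixels), "R" (3x3) and "t" (3): a world point X has camera coordinates R X + t. Camera axes: x right, y down, z forward; pixel columns grow to the right and rows downward; lengths in m; the calibration is good to about 2 mm. A picture is of the moment at which its call begins. There is no depth.
- close_job(): hands the job in, once; it reports no verdict.
The state is a dict: "time": time; "joint_positions": joint angles; "joint_vel": joint speeds; "joint_torque": joint torques, N m; "ee_pos": TCP position; "eef_rot": TCP orientation; "ft_force": force on the tool from outside, world axes, zero at the start; "torque": the same for the moment, N m; "width": finger opening in m.
Only numpy, scipy, OpenCV 4.12 (cv2) and the standard library are available. Lean on these libraries where they do the work, as an engineer would, in place of code of your own. Each camera call takes 0.05 s, during which the arm holds its last target.

## Working session

There is one attempt and no reset: what is moved stays moved. The work goes in short steps, Python scripts to look and compute and a tool call to move; the robot and the scene stay as the last step left them, time stands still between calls to the robot, and variables do not carry over. Pictures are saved under pics/ and viewed, and the job is handed in when it is done.

Besides the shell and the picture viewer there is one more tool, called after "Call:" as name(argument=value, ...), one argument or row to a line, values as JSON. arm_command: Moves the arm, as the interface text tells. Its arguments: {"type":"object","properties":{"commands":{"type":"array"},"newtons":{"type":"number"}},"required":["commands"]}

```bash
mkdir -p pics; ls; python3 - <<'E'
from bench import *
import cv2,numpy as np
for n in ("side","top","wrist"):
    c=camera(n); cv2.imwrite(f"pics/{n}0.png",c["frame"][:,:,::-1]); print(n,c["vfov"],c["cx"],c["cy"],np.round(c["R"],4).tolist(),np.round(c["t"],4).tolist())
s=read_state()
print(tips_ahead,{k:np.round(v,3).tolist() for k,v in s.items()})
E
```

```text
pics
side 45.6889818987009 313.52318778469987 201.64648754184748 [[0.7895, -0.6135, 0.0175], [-0.4773, -0.6316, -0.6109], [0.3859, 0.4739, -0.7915]] [-0.5254, 0.3327, 0.858]
top 49.85497656440792 326.46917310425306 196.7912578086485 [[0.0066, -0.9999, 0.0103], [-0.9916, -0.0079, -0.129], [0.1291, -0.0093, -0.9916]] [-0.0683, 0.6145, 1.053]
wrist 71.25898780276366 318.26447114708833 200.13996765887137 [[0.2469, 0.969, -0.0003], [0.9293, -0.2367, 0.2833], [0.2745, -0.0702, -0.959]] [-0.6239, -0.0346, 0.3901]
0.008 {'time': 0.15, 'joint_positions': [-1.344, 0.333, -0.065, 1.461, 0.022, 1.35, -0.088], 'joint_vel': [-0.002, -0.002, 0.001, -0.001, -0.002, 0.002, 0.002], 'joint_torque': [0.001, -62.363, 0.025, -39.015, -0.061, 0.037, 0.0], 'ee_pos': [0.154, 0.605, 0.23], 'eef_rot': [0.79, 0.614, -0.0, 0.0], 'ft_force': [-0.193, 1.004, -0.474], 'torque': [-0.001, 0.049, 0.038], 'width': 0.087}
```

View pics/side0.png

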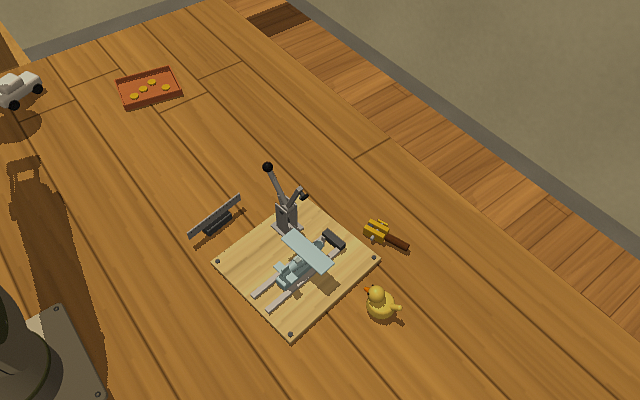

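View pics/top0.png

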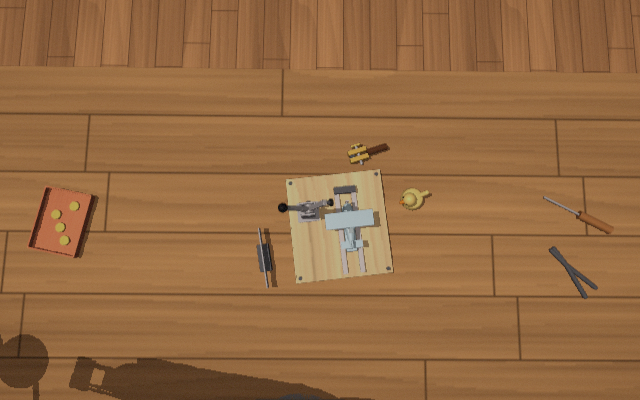

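View pics/wrist0.png

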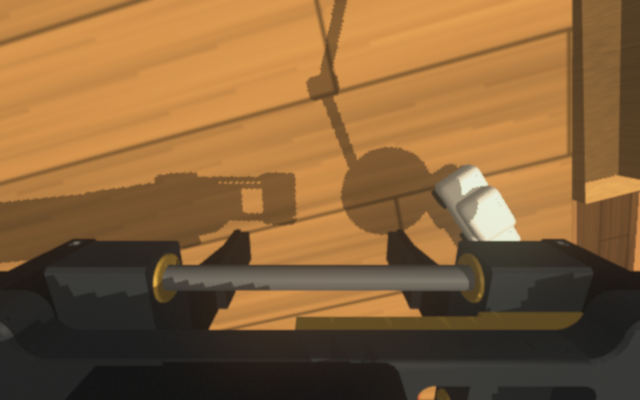

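The top view shows the board with corners near (287,180), (380,171), (393,272) and (296,283), and the ball at (283,208). The side view shows the ball at (267,167). I'll zoom in to get accurate corners.

```bash
python3 - <<'E'
import cv2
a=cv2.imread("pics/top0.png")[140:300,240:440]; cv2.imwrite("pics/topz.png",cv2.resize(a,None,fx=4,fy=4,interpolation=cv2.INTER_CUBIC)[:600])
a=cv2.imread("pics/side0.png")[150:350,180:420]; cv2.imwrite("pics/sidez.png",cv2.resize(a,None,fx=3,fy=3,interpolation=cv2.INTER_CUBIC))
E
```

```text
(no output)
```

View pics/topz.png

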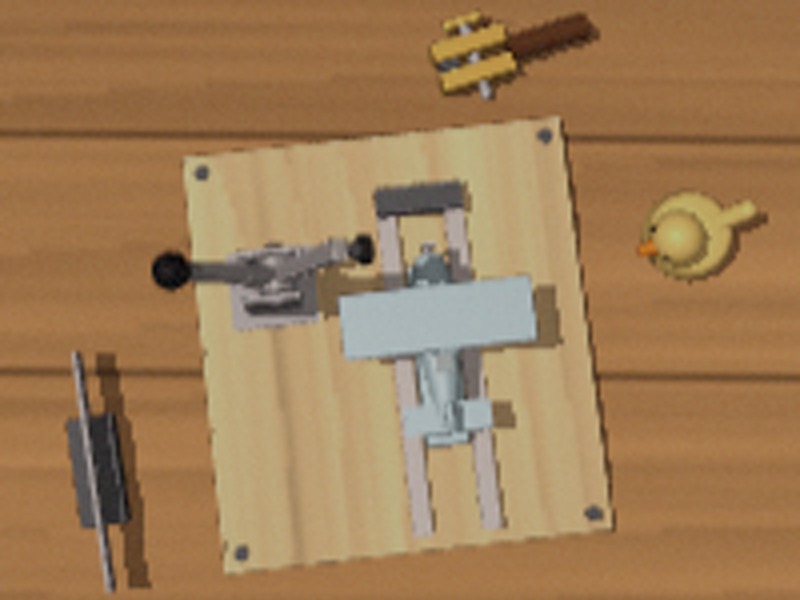

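View pics/sidez.png

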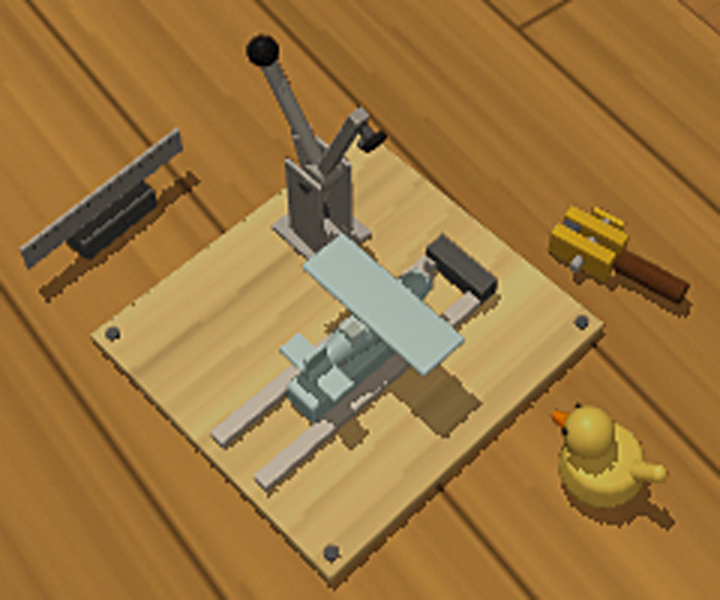

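```bash
cat > h.py <<'E'
from bench import *
import numpy as np, cv2
from scipy.optimize import least_squares
from scipy.spatial.transform import Rotation as Ro
def proj(c,X):
    f=200/np.tan(np.radians(c["vfov"])/2); p=np.asarray(X)@np.array(c["R"]).T+np.array(c["t"])
    return np.c_[c["cx"]+f*p[:,0]/p[:,2], c["cy"]+f*p[:,1]/p[:,2]]
def J2W(j,X): # j=(x,y,yaw), X in mm
    X=np.atleast_2d(X)/1000; c,s=np.cos(j[2]),np.sin(j[2])
    return np.c_[j[0]+c*X[:,0]-s*X[:,1], j[1]+s*X[:,0]+c*X[:,1], X[:,2]]
E
python3 - <<'E'
from h import *
T,S=camera("top"),camera("side")
zt=lambda a:(np.array(a)+.5)/4-.5+[240,140]
zs=lambda a:(np.array(a)+.5)/3-.5+[180,150]
jt=[([110,150,12],(185,157)),([110,-100,12],(561,117)),([-160,-100,12],(612,528)),([-160,150,12],(226,573)),([55,28,30],(376,218)),([55,-28,30],(465,208)),([18,151,173],(172,270))]
js=[([-160,150,12],(92,336)),([-160,-100,12],(332,576)),([110,-100,12],(604,322)),([18,151,173],(263,50))]
def res(j): return np.r_[(proj(T,J2W(j,[a for a,b in jt]))-zt([b for a,b in jt])).ravel(),(proj(S,J2W(j,[a for a,b in js]))-zs([b for a,b in js])).ravel()]
r=least_squares(res,[.6,0,0]); j=r.x; print("jig",j); print(np.round(r.fun.reshape(-1,2),2))
W=[[-2,60,69],[38,60,69],[38,-60,69],[-2,-60,69]]
pt=[(345,359),(340,298),(530,276),(537,341)];ps=[(304,266),(341,235),(464,341),(427,373)]
# d = plane x along jig
def r2(d): 
    X=np.array(W,float)+[d[0],d[1],0]
    return np.r_[(proj(T,J2W(j,X))-zt(pt)).ravel(),(proj(S,J2W(j,X))-zs(ps)).ravel()]
r=least_squares(r2,[-40.,0]); print("plane",r.x); print(np.round(r.fun.reshape(-1,2),2))
np.save("j.npy",j)
for n,p in dict(stern=[r.x[0]-60,0,23],pivot=[18,95,90],tip=[18,151,173],origin=[0,0,0]).items(): print(n,J2W(j,p))
E
```

```text
jig [ 0.57392175 -0.11606453  0.11994052]
[[-1.36 -0.03]
 [-0.76 -0.45]
 [ 0.09  0.15]
 [-0.9   0.24]
 [-0.22 -0.69]
 [-0.84 -0.6 ]
 [-0.65  0.04]
 [-0.45 -0.13]
 [-0.08  1.9 ]
 [ 1.16  1.07]
 [ 0.9   0.91]]
plane [-35.65076107  -0.07566109]
[[-0.65  0.58]
 [-1.23 -0.35]
 [-0.39 -0.29]
 [-0.08 -0.43]
 [-0.86  0.42]
 [ 0.94 -0.38]
 [ 1.3   0.04]
 [-0.49  1.79]]
stern [[ 0.47895817 -0.12750944  0.023     ]]
pivot [[ 0.58042539 -0.01959327  0.09      ]]
tip [[0.57372481 0.03600441 0.173     ]]
origin [[ 0.57392175 -0.11606453  0.        ]]
```

Call:
arm_command(
  commands=[
    [[0,0,-0.123,0,0,-0.01,0],[0,0,-0.123,0,0,-0.01,0],[0,0,-0.123,0,0,-0.01,0],[0,0,0,-0.035,0.027,-0.005,0],[0,0,0,-0.035,0.027,-0.005,0],[0,0,0,-0.035,0.027,-0.005,0],[0,0,0,-0.035,0.027,-0.005,0],[0,0,0,-0.035,0.027,0,0],[0,0,0,-0.035,0.027,0,0],[0,0,0,-0.035,0.027,0,0],[0,0,0,-0.035,0.027,0,0],[0,0,0,0,0,0,0],[0,0,0,0,0,0,0]],
  ],
  newtons=20,
)

```text
time: 1.88
ee_pos: [0.4017, 0.3538, 0.2805]
eef_rot: [0.664, 0.748, -0.0, -0.0]
ft_force: [-0.5, 0.5, 0.0]
width: 0.0002
```

Call:
arm_command(
  commands=[
    [[0,0,0,-0.035,-0.001,0,0],[0,0,0,-0.035,-0.001,0,0],[0,0,0,-0.035,-0.001,0,0],[0,0,0,-0.035,-0.001,0,0],[0,0,0,-0.035,-0.001,0,0],[0,0,0,-0.035,-0.001,0,0],[0,0,0,-0.035,-0.001,0,0],[0,0,0,-0.035,-0.001,0,0],[0,0,0,-0.035,-0.001,0,0],[0,0,0,-0.035,-0.001,0,0],[0,0,0,-0.035,-0.001,0,0],[0,0,0,-0.035,-0.001,0,0],[0,0,0,-0.035,-0.001,0,0],[0,0,0,-0.033,-0.002,0,0],[0,0,0,0,0,0,0],[0,0,0,0,0,0,0]],
  ],
)

```text
time: 3.88
ee_pos: [0.4457, -0.1314, 0.2805]
eef_rot: [0.663, 0.749, 0.0, -0.0]
ft_force: [0.2, -0.5, 0.4]
width: 0.0005
```

```bash
cat >> h.py <<'E'
def tj():
    j=np.load("j.npy"); p=read_state(); e=np.array(p["ee_pos"]); d=e[:2]-j[:2]; c,s=np.cos(j[2]),np.sin(j[2])
    Rm=Ro.from_quat(p["eef_rot"]).as_matrix()
    print("t",round(float(p["time"]),2),"tcp jig mm",np.round([1e3*(c*d[0]+s*d[1]),1e3*(-s*d[0]+c*d[1]),1e3*e[2]],1),"tool x yaw vs jig y",round(float(np.arctan2(Rm[1,0],Rm[0,0])-np.pi/2-j[2]),4),"F",np.round(p["ft_force"],2))
E
python3 - <<'E'
from h import *
tj()
for n in ("top","side","wrist"): cv2.imwrite(f"pics/{n}1.png",camera(n)["frame"][:,:,::-1])
E
```

```text
t 3.88 tcp jig mm [-1.291e+02  1.000e-01  2.805e+02] tool x yaw vs jig y 0.0014 F [ 0.2  -0.53  0.45]
```

View pics/wrist1.png

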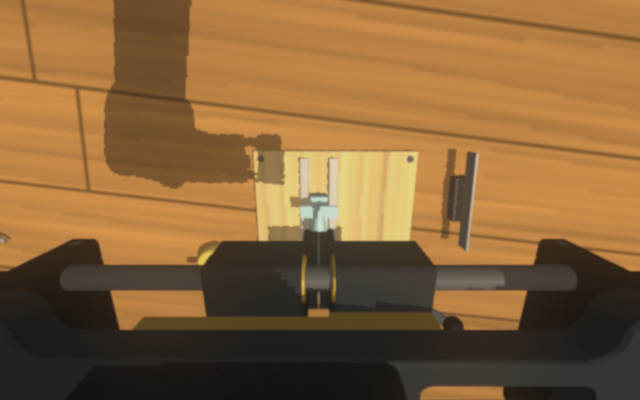

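View pics/side1.png

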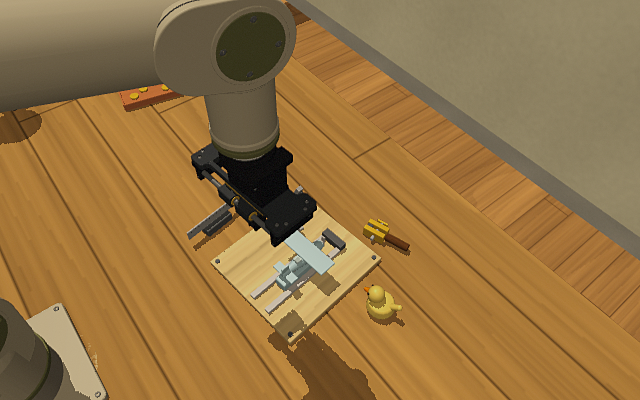

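The wrist view shows the closed fingers lined up with the channel rails, with the tail between them at about (318,210). The side view shows the hand clear of everything. Next I descend behind the stern.

Call:
arm_command(
  commands=[
    [[0,0,0,0,0,0.04,0],[0,0,0,0,0,0.04,0],[0,0,0,0,0,0.04,0],[0,0,0,0,0,0.04,0],[0,0,0,0,0,0.04,0],[0,0,0,0,0,0.03,0],[0,0,0,0,0,0.0175,0],[0,0,0,0,0,0,0],[0,0,0,0,0,0,0]],
  ],
)

```text
time: 5.15
ee_pos: [0.4459, -0.1327, 0.0337]
eef_rot: [0.664, 0.748, 0.0, 0.0]
ft_force: [-0.3, -0.8, -0.4]
width: 0.0005
```

```bash
python3 - <<'E'
from h import *
tj()
c=camera("side")["frame"][:,:,::-1]; cv2.imwrite("pics/side2.png",cv2.resize(c[150:350,180:420],None,fx=3,fy=3,interpolation=cv2.INTER_CUBIC))
E
```

```text
t 5.15 tcp jig mm [-129.1   -1.2   33.7] tool x yaw vs jig y -0.0002 F [-0.35 -0.82 -0.41]
```

View pics/side2.png

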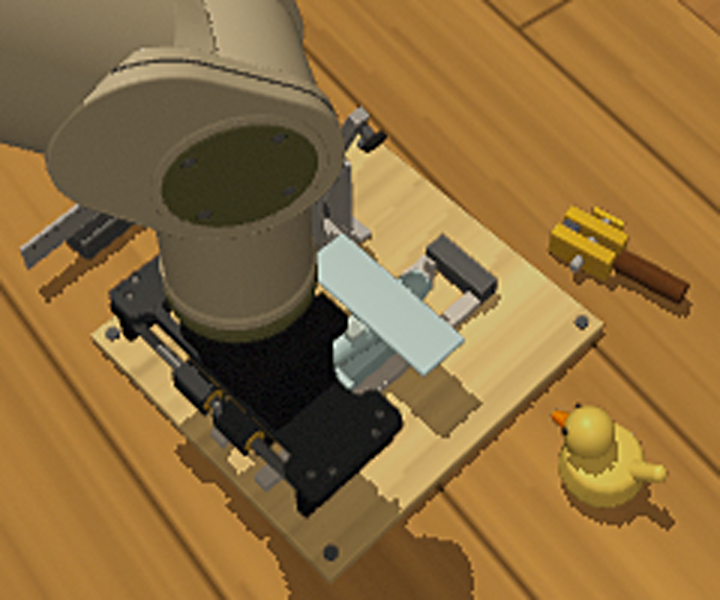

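```bash
python3 - <<'E'
from h import *
j=np.load("j.npy")
T=camera("top");S=camera("side")
for z in (.1,.2,.25,.3,.35,.4,.5): print(z,proj(S,[[.4459,-.1327,z]]).round(),proj(T,[[.4459,-.1327,z]]).round())
f=T["frame"][:,:,::-1].copy(); cv2.imwrite("pics/top2.png",cv2.resize(f[100:400,200:500],None,fx=2,fy=2))
E
```

```text
0.1 [[265. 278.]] [[356. 265.]]
0.2 [[262. 250.]] [[359. 266.]]
0.25 [[259. 233.]] [[361. 267.]]
0.3 [[257. 215.]] [[364. 268.]]
0.35 [[254. 195.]] [[366. 269.]]
0.4 [[252. 172.]] [[369. 270.]]
0.5 [[244. 117.]] [[377. 273.]]
```

View pics/top2.png

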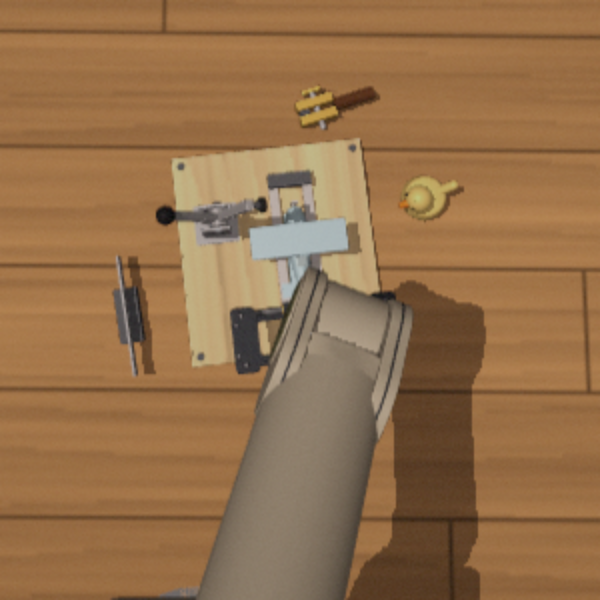

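The hand and forearm are well clear of the clamp, whose ball is at zoom (165,215). Now the push.

Call:
arm_command(
  commands=[
    [[0,0,0,0.001,0.006,0,0],[0,0,0,0,0.006,0,0],[0,0,0,0,0.006,0,0],[0,0,0,0,0.006,0,0],[0,0,0,0,0.006,0,0],[0,0,0,0,0.005,0,0],[0,0,0,0,0.005,0,0],[0,0,0,0,0.005,0,0],[0,0,0,0,0.003,0,0],[0,0,0,0,0,0,0]],
  ],
)

```text
time: 6.55
ee_pos: [0.4932, -0.1263, 0.0331]
eef_rot: [0.664, 0.748, 0.0, 0.0]
ft_force: [-0.7, -0.4, 0.1]
width: 0.0008
```

```bash
cat >> h.py <<'E'
def pics(tag):
    c=camera("side")["frame"][:,:,::-1]; cv2.imwrite(f"pics/s{tag}.png",cv2.resize(c[150:350,180:420],None,fx=3,fy=3,interpolation=cv2.INTER_CUBIC))
    a=camera("top")["frame"][:,:,::-1][140:290,240:440]; cv2.imwrite(f"pics/t{tag}.png",cv2.resize(a,None,fx=4,fy=4,interpolation=cv2.INTER_CUBIC))
E
python3 - <<'E'
from h import *
tj();pics(3)
E
```

```text
t 6.55 tcp jig mm [-81.3  -0.5  33.1] tool x yaw vs jig y -0.0006 F [-0.7  -0.42  0.09]
```

View pics/s3.png

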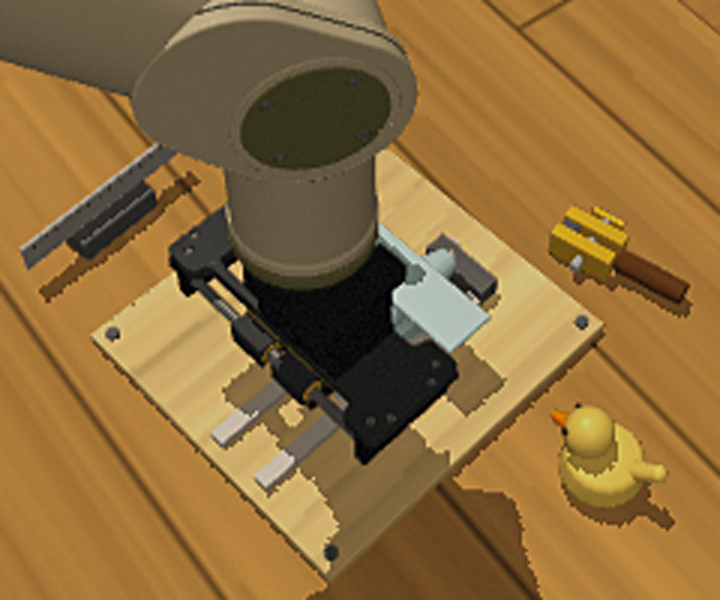

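View pics/t3.png

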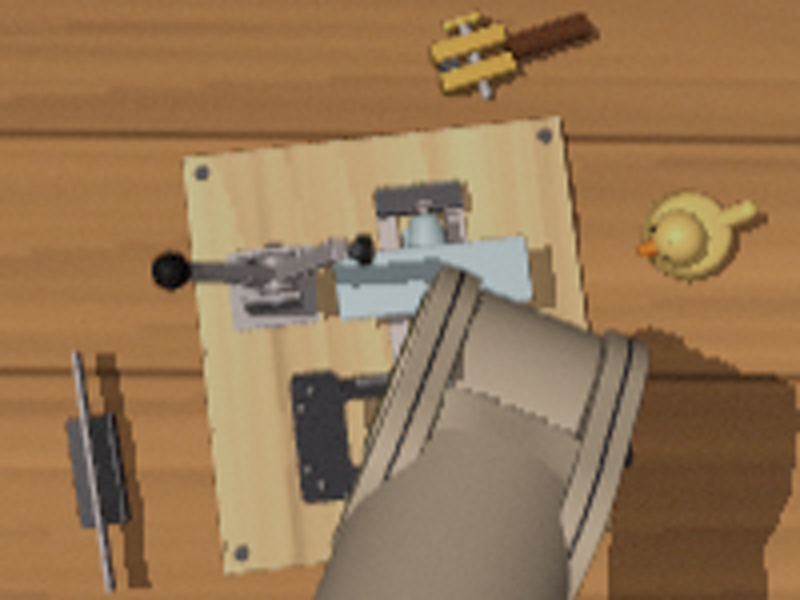

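The wing's far-right corner moved from (530,276) to (527,237) in the zoom, so the plane has about 12 mm left. I continue slowly.

Call:
arm_command(
  commands=[
    [[0,0,0,0,0.003,0,0],[0,0,0,0,0.003,0,0],[0,0,0,0,0.002,0,0],[0,0,0,0,0.002,0,0],[0,0,0,0,0.001,0,0],[0,0,0,0,0,0,0],[0,0,0,0,0,0,0]],
  ],
)

```text
time: 7.52
ee_pos: [0.5036, -0.1251, 0.0329]
eef_rot: [0.664, 0.748, -0.0, -0.0]
ft_force: [-2.8, -0.6, 1.2]
width: 0.0005
```

Call:
arm_command(
  commands=[
    [[0,0,0,0,0.001,0,0],[0,0,0,0,0.001,0,0],[0,0,0,0,0,0,0]],
  ],
)

```text
time: 7.9
ee_pos: [0.5038, -0.1251, 0.0326]
eef_rot: [0.664, 0.748, -0.001, -0.002]
ft_force: [-11.6, -0.1, 8.8]
width: 0.0004
```

```bash
python3 - <<'E'
from h import *
tj();pics(4)
E
```

```text
t 7.9 tcp jig mm [-70.7  -0.5  32.6] tool x yaw vs jig y -0.0015 F [-11.58  -0.11   8.8 ]
```

View pics/t4.png

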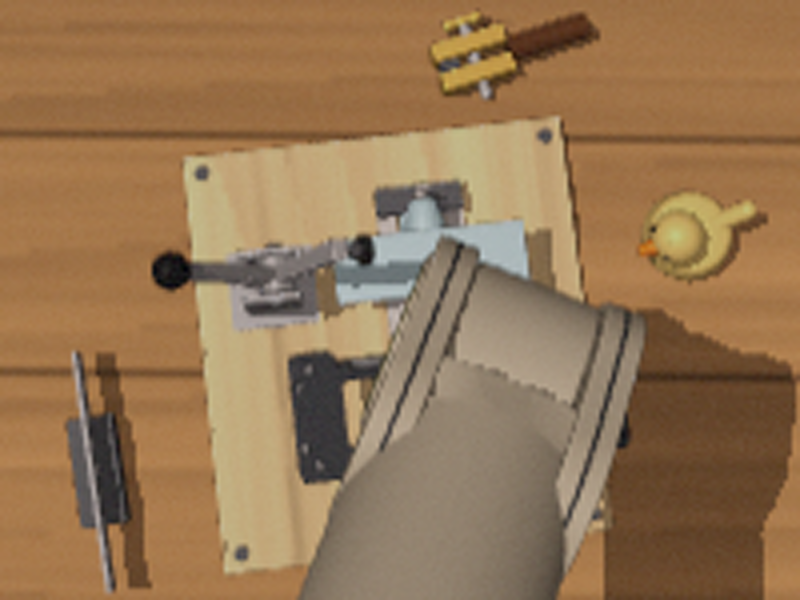

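View pics/s4.png

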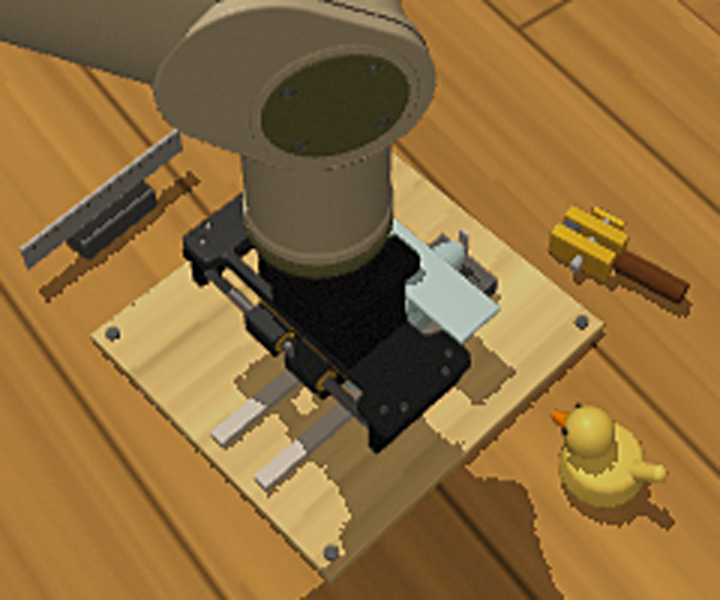

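The push force rose to 11.6 N along jig x with no further motion, so the plane is stopped. I'll check its position from the wing corners: top (524,220) and (338,303), side (499,309) and (463,341).

```bash
python3 - <<'E'
from h import *
T,S=camera("top"),camera("side"); j=np.load("j.npy")
zt=lambda a:(np.array(a)+.5)/4-.5+[240,140]
zs=lambda a:(np.array(a)+.5)/3-.5+[180,150]
def r2(d,ret=0):
    a=np.array([[38,-60,69],[-2,60,69]],float)+[d[0],d[1],0]; b=np.array([[38,-60,69],[-2,-60,69]],float)+[d[0],d[1],0]
    return np.r_[(proj(T,J2W(j,a))-zt([(524,220),(338,303)])).ravel(),(proj(S,J2W(j,b))-zs([(499,309),(463,341)])).ravel()]
r=least_squares(r2,[0.,0]); print(r.x,r.fun.round(2)); tj()
E
```

```text
[-0.50750057  0.70621479] [-1.   -0.28 -0.83  0.39  1.33 -0.07 -0.34  1.27]
t 8.1 tcp jig mm [-70.7  -0.5  32.6] tool x yaw vs jig y -0.0014 F [-10.29  -0.09   8.73]
```

The plane is home, within about 0.5 mm by vision. I withdraw backward, rise, and move round to the +y side of the handle.

Call:
arm_command(
  commands=[
    [[0,0,0,0,-0.005,0,0],[0,0,0,0,-0.01,0,0],[0,0,0,0,-0.015,0,0],[0,0,0,0,0,-0.03,0],[0,0,0,0,0,-0.04,0],[0,0,0,0,0,-0.04,0],[0,0,0,0,0,-0.04,0],[0,0,0,0,0,-0.04,0],[0,0,0,0,0,-0.04,0],[0,0,0,0,0,-0.04,0],[0,0,0,0.03,0,0,0],[0,0,0,0.03,0,0,0],[0,0,0,0.03,0,0,0],[0,0,0,0.03,0,0,0],[0,0,0,0.03,0,0,0],[0,0,0,0.03,0,0,0],[0,0,0,0.03,0,0,0],[0,0,0,0,0,0,0],[0,0,0,0,0,0,0]],
  ],
)

```text
time: 10.48
ee_pos: [0.4509, 0.0792, 0.3029]
eef_rot: [0.664, 0.748, 0.0, 0.0]
ft_force: [0.2, -0.8, -0.4]
width: 0.0004
```

```bash
python3 - <<'E'
from h import *
tj();pics(5)
E
```

```text
t 10.47 tcp jig mm [-98.8 208.5 302.9] tool x yaw vs jig y -0.0015 F [ 0.16 -0.78 -0.38]
```

View pics/t5.png

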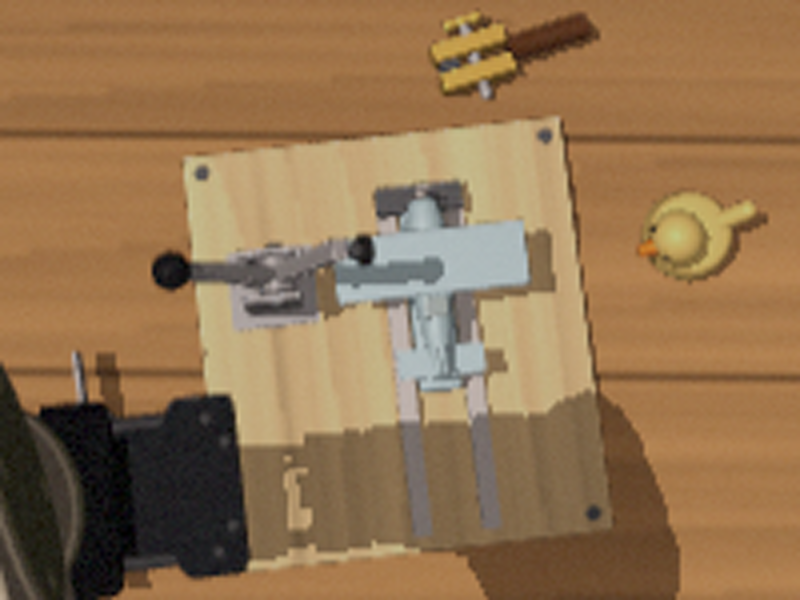

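View pics/s5.png

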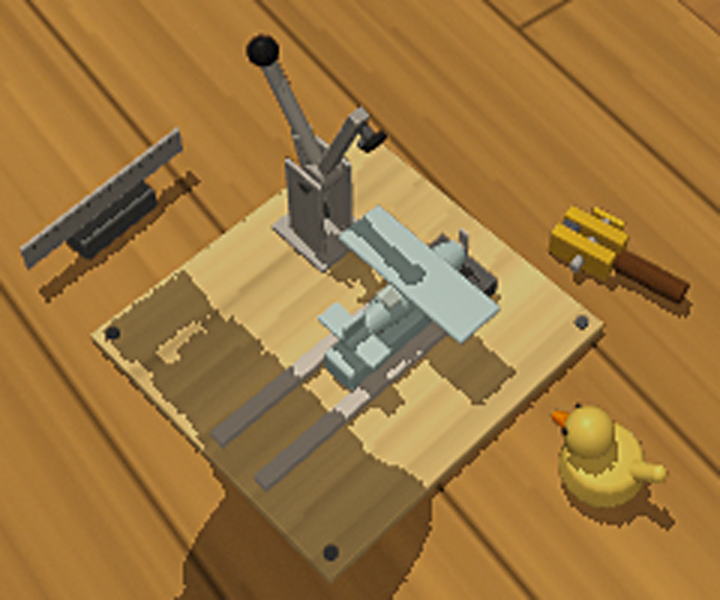

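The plane stays home and the clamp is still open. I move alongside the handle and descend.

Call:
arm_command(
  commands=[
    [[0,0,0,0,0.03,0,0],[0,0,0,0,0.03,0,0],[0,0,0,0,0.03,0,0],[0,0,0,0,0.027,0,0],[0,0,0,0,0,0.03,0],[0,0,0,0,0,0.03,0],[0,0,0,0,0,0.03,0],[0,0,0,0,0,0.03,0],[0,0,0,0,0,0.015,0],[0,0,0,0,0,0,0],[0,0,0,0,0,0,0]],
  ],
)

```text
time: 11.95
ee_pos: [0.568, 0.094, 0.1693]
eef_rot: [0.664, 0.748, 0.001, 0.0]
ft_force: [-0.3, 0.2, 0.1]
width: 0.0004
```

```bash
python3 - <<'E'
from h import *
tj();c=camera("side")["frame"][:,:,::-1]; cv2.imwrite("pics/s6.png",cv2.resize(c[60:260,150:390],None,fx=3,fy=3,interpolation=cv2.INTER_CUBIC))
E
```

```text
t 11.95 tcp jig mm [ 19.2 209.2 169.3] tool x yaw vs jig y -0.001 F [-0.31  0.23  0.07]
```

View pics/s6.png

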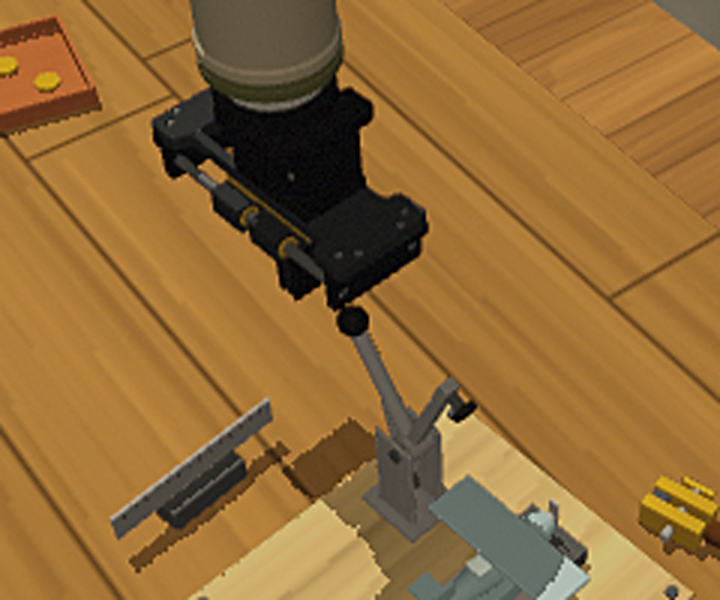

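The finger stands beyond the ball, which is at (352,320), and the body is above it. I start the push toward -y.

Call:
arm_command(
  commands=[
    [[0,0,0,-0.012,0,0,0],[0,0,0,-0.012,0,0,0],[0,0,0,-0.006,0,0,0],[0,0,0,-0.006,0,0,0],[0,0,0,-0.006,0,0,0],[0,0,0,-0.006,0,0,0],[0,0,0,0,0,0,0]],
  ],
)

```text
time: 12.88
ee_pos: [0.5735, 0.0476, 0.1687]
eef_rot: [0.663, 0.748, 0.001, -0.0]
ft_force: [0.6, 6.1, 3.6]
width: 0.0006
```

```bash
python3 - <<'E'
from h import *
tj();c=camera("side")["frame"][:,:,::-1]; cv2.imwrite("pics/s7.png",cv2.resize(c[60:260,150:390],None,fx=3,fy=3,interpolation=cv2.INTER_CUBIC))
E
```

```text
t 12.88 tcp jig mm [ 19.2 162.5 168.7] tool x yaw vs jig y 0.0003 F [0.63 6.13 3.58]
```

View pics/s7.png

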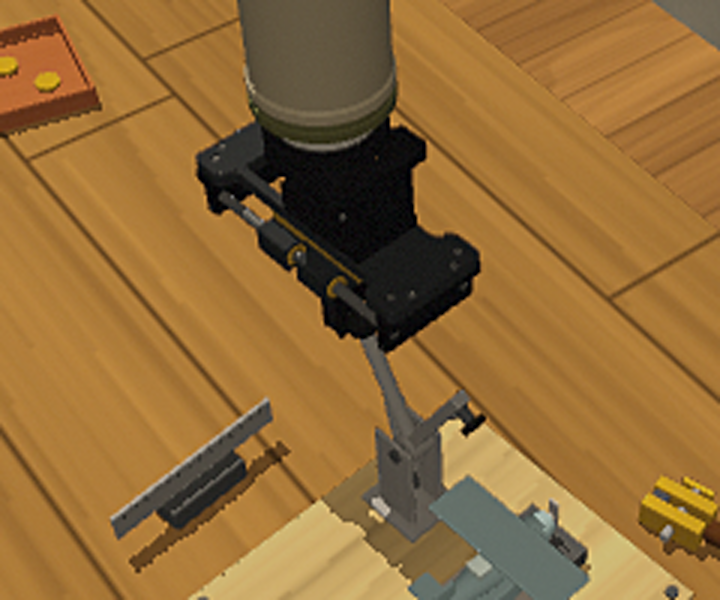

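The handle is turning and the pad has come down to (472,418), with about 6 N at the tip. I continue past centre.

Call:
arm_command(
  commands=[
    [[0,0,0,-0.006,0,0,0],[0,0,0,-0.006,0,0,0],[0,0,0,-0.006,0,0,0],[0,0,0,-0.006,0,0,0],[0,0,0,-0.006,0,0,0],[0,0,0,-0.006,0,0,0],[0,0,0,-0.006,0,0,0],[0,0,0,-0.006,0,0,0],[0,0,0,-0.006,0,0,0],[0,0,0,-0.003,0,0,0],[0,0,0,0,0,0,0],[0,0,0,0,0,0,0],[0,0,0,0,0,0,0]],
  ],
)

```text
time: 14.55
ee_pos: [0.5797, -0.0099, 0.168]
eef_rot: [0.664, 0.748, 0.0, -0.0]
ft_force: [0.1, -0.5, 0.7]
width: 0.0001
```

```bash
python3 - <<'E'
from h import *
tj();c=camera("side")["frame"][:,:,::-1]; cv2.imwrite("pics/s8.png",cv2.resize(c[100:300,170:410],None,fx=3,fy=3,interpolation=cv2.INTER_CUBIC))
E
```

```text
t 14.55 tcp jig mm [ 18.5 104.7 168. ] tool x yaw vs jig y -0.0004 F [ 0.14 -0.45  0.67]
```

View pics/s8.png

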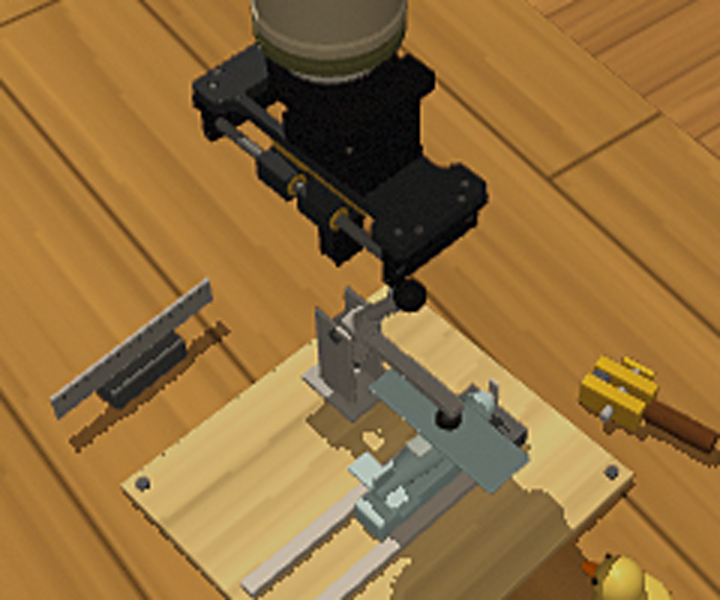

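The clamp has snapped over: the pad is on the wing at (448,415), the handle ball is at (410,295), and the finger is free. I draw the hand away.

Call:
arm_command(
  commands=[
    [[0,0,0,0.02,0,0,0],[0,0,0,0.03,0,0,0],[0,0,0,0.03,0,-0.02,0],[0,0,0,0.03,0,-0.04,0],[0,0,0,0,0,-0.04,0],[0,0,0,0,-0.03,-0.03,0],[0,0,0,0.03,-0.03,0,0],[0,0,0,0.03,-0.03,0,0],[0,0,0,0.03,-0.03,0,0],[0,0,0,0,0,0,0],[0,0,0,0,0,0,0],[0,0,0,0,0,0,0],[0,0,0,0,0,0,0]],
  ],
)

```text
time: 16.23
ee_pos: [0.4373, 0.1735, 0.2979]
eef_rot: [0.664, 0.747, -0.0, 0.0]
ft_force: [-0.2, -0.1, 0.2]
width: 0.0001
```

```bash
python3 - <<'E'
from h import *
tj();pics(9)
E
```

```text
t 16.23 tcp jig mm [-101.   303.9  297.9] tool x yaw vs jig y -0.0022 F [-0.18 -0.07  0.19]
```

View pics/s9.png

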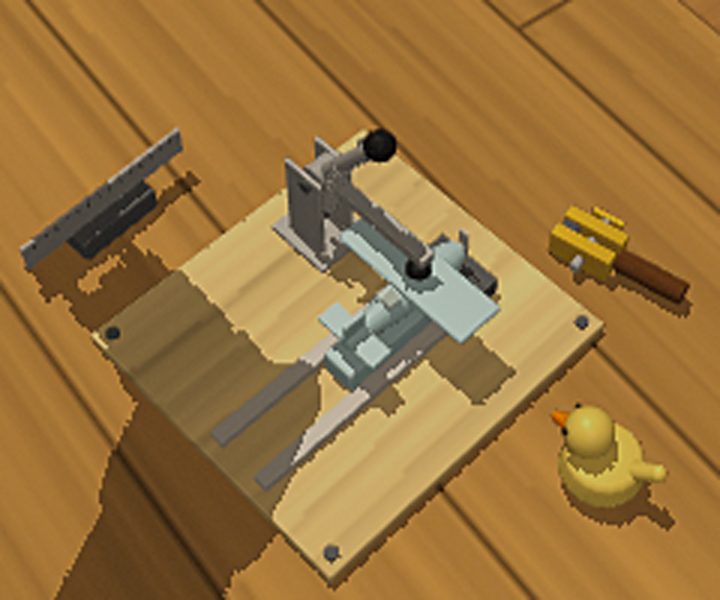

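View pics/t9.png

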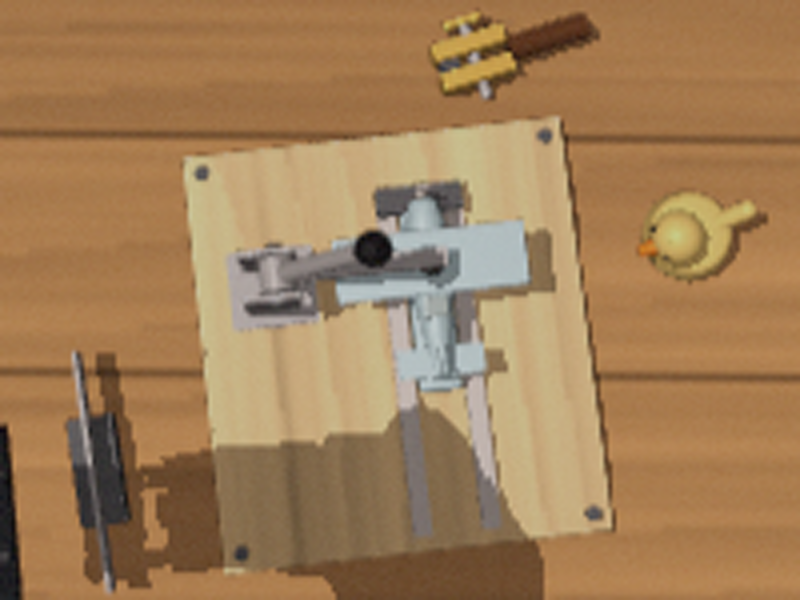

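The wing corners are unchanged at top (525,220) and (338,303). The pad is on the wing, the bystanders are at their starting pixels, and the hand is clear with no force on it.

```bash
python3 -c "
from bench import close_job
print(close_job())"
```

```text
the job is handed in; nothing more can be done
None
```

The floatplane is against the stop and the toggle clamp is closed on its wing. The job was handed in at about 16 s of the 40 s allowed, and no verdict was reported.

- **Push:** I pushed the plane by its stern with the closed fingertips until the force rose to about 11 N and it stopped moving. The wing corners then put it about 0.5 mm from home along the channel, with the clamp still open.
- **Clamp:** I pushed the handle's ball toward jig -y past upright with the outside of the finger, which took about 6 N. It snapped over, and I drew the hand away.
- **Last checks:** The final pictures show the pad on the wing, the handle over on the plane's side and the plane still home. The duck, vise and rule block are at their starting pixels. The hand is well clear, reading about 0.2 N.
- **Not measured:** I could not measure the pad force or the clamp angle directly; I judged them from the pictures only. The camera fits are good to about 2 mm.

No check failed or disagreed.

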